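# Tip the orange tool case out of the packed rack and stand it in the job tray

### The job

Hook the orange tool case by the back of its top edge and tip it forward out of the tight row until it leans on the red rail in front of the rack. Then grip it by its spine end, lift it out and set it down gently, standing upright, in the empty bay of the cream tray, and let go. Leave the other cases standing in the rack and the battery pack where it is.

Things in the scene. Friction and masses are not known exactly. Their poses are not given: they have to be found in the camera images.
- case_orange: orange plastic tool case, 50 mm thick (its y) x 100 mm deep (x) x 170 mm tall (z), 0.3 to 0.65 kg; white blank label and black latch on its spine (-x face). Origin: centre of its underside. Starts upright in any of the rack's four places, spine to the rack's front, 1.5 mm from its neighbours, all tops level (174 mm above the table)
- case_edge (a point): middle of the back top edge of the orange case, 50 mm behind its centre line. Drawn forward here with about 1 to 4 N, the case tips about the bottom edge of its spine, which bears on the rack's front lip, so this edge rises and moves on an arc. Past about 31 degrees the case overbalances by itself
- rack: fixed galvanised rack, four cases in a row along its y at y = -77, -26, +26, +77 mm and x = 0. Origin: on the table under the middle of the row; front -x, pointing roughly along world -y. Floor 4 mm up; front lip at x = -53 mm, 10 mm high; back plate at x = +54 mm, 45 mm high, so the upper back of each case (x = +50 mm) is free from above; end plates 85 mm high at y = +-107 mm
- rail (a point): middle of the rack's red round rail, 10 mm thick, along the rack's y, 116 mm in front of the rack's origin and 74 mm above the table; end brackets 84 mm high. A tipped case leans stably here, spine on the rail, about 42 degrees from upright, its top well in front of the neighbours' spines and free on both sides
- case_blue: blue plastic tool case of the same size (50 x 100 x 170 mm tall) standing in the rack; same origin and axes as the orange one; about 0.45 kg
- case_grey: grey plastic tool case of the same size (50 x 100 x 170 mm tall) standing in the rack; same origin and axes as the orange one; about 0.45 kg
- case_green: green plastic tool case of the same size (50 x 100 x 170 mm tall) standing in the rack; same origin and axes as the orange one; about 0.45 kg
- tray_bay (a point): centre of the floor of the empty bay of the fixed cream steel tray, 4 mm above the table; z up, x and y along the bay's sides. The bay measures 100 mm (x) by 142 mm (y) inside, its walls are 4 mm thick and rise 26 mm above its floor; the other bay, with the battery pack, lies on its +x side
- battery: black battery pack with a teal top, 75 x 110 x 63 mm tall, lying in the tray's other bay; origin: centre of its underside
Things that resemble listed ones, but are neither listed nor needed, are in the scene too. There is more than one size of the case_green; the one meant has the size given above. What is shaped like the case_blue but pink is not meant.

How it is judged:
By the outcome, as a careful person would: the job done as asked, in the order asked, and still so for the second after the job is handed in, with the robot touching nothing.
It also fails if it takes over 51 s, if anything falls off the work surface, if the arm or the gripper's body presses on something with over 40 N, if the wrist force passes 120 N, or if a joint passes its speed limit or range.

### The arm

A 7-joint arm with a two-finger parallel gripper is mounted at the origin on the work surface. World frame = base frame: x ahead of the robot, y to its left, z up, the work surface at z = 0. Lengths are in m, angles in rad, forces in N, time in s.
With the tool pointing down it reaches from about 0.4 to 0.85 m from the base axis. Payload 10.4 kg.
Tool frame: the origin (TCP) lies midway between the tips of the shut fingers; the grasp point (between the pads) lies 19 mm behind it; z points along the fingers, y is the direction in which the jaws open and shut (so a half turn about z gives the same grasp; the last joint's range is limited). The gripper opens to 85 mm and grips with 20 to 120 N. Pads are 22 mm wide; open, the fingers measure 114 mm over their backs; the gripper's body (76 mm by 85 mm) begins 54 mm behind the grasp point. The pads swing forward as they close: fully open they stand 13 mm farther back than shut.
Start: joints at [1.177, 0.332, -0.065, 1.46, 0.022, 1.35, -0.088], TCP at [0.226, -0.583, 0.231] pointing down, gripper open.
Joint ranges: [-2.6, 2.6], [-0.5, 2.12], [-1.47, 1.34], [0.16, 2.42], [-1.27, 4.41], [0.06, 2.06], [-2.6, 2.6]. Speed limits (rad/s): [2.22, 2.22, 2.79, 2.79, 3.14, 3.14, 3.14].

### API

Orientations are given as a unit quaternion [x, y, z, w].
In Python, from station import sense, vision, sign_off gives the robot as it stands.
- The arm moves only by the shell command python3 -m inch 'ROWS' [FORCE]. ROWS is JSON, a list of rows, each an object with "gripper": the opening, from 0 (shut) to 1 (fully open); "delta_pos": the shift along the tool's x, y, z normalised to -1 to 1, where 1 is 0.25 m, a list of three; "dr": the turn, a rotation vector about the tool's x, y, z normalised to -1 to 1, where 1 is 180 degrees, a list of three. In form: [{"gripper": gripper, "delta_pos": [x, y, z], "dr": [rx, ry, rz]}, ...]. A call has 1 to 20 rows; each row is the pose to reach, as a shift and turn from the pose commanded when the call began, along the tool's axes at that moment, turning the shorter way round; what a row does not reach only later rows make up. A row lasts 1/8 s, in which the tool goes at most 62.5 mm and 10.7 degrees, less where a joint would pass 70% of its speed; a pose out of reach is approached as far as the arm can. A call with a number of a shift or a turn outside -1 to 1 is refused whole. A call with a gripper value outside its range is refused whole. The fingers move at their own pace and stop on an object; FORCE is the grip in N (left out, the last holds). Time passes only in rows, so rows that repeat a pose let the fingers close. It gives the time, the measured TCP pose, the force and the opening at its end, in the units of the state.
- sense(): the state, without advancing time (a new reading comes with each control period).
- vision.capture(name): name is "scene" or "top"; returns the picture (384x512x3 uint8, blue, green, red); there is no depth.
- vision.get_calibration(name): a dict with "vertical_fov" (degrees; the focal length in pixels is half the picture's height over the tangent of half this angle, whatever the lens; pixels are square), "cx", "cy" (the principal point, pixels), "k1" (the pictures are not rectified: a ray, as slopes to the right and down, at radius r is drawn at 1 + k1 r^2 times it, then the intrinsics apply), "view" (4x4, takes a point from world to camera coordinates). Camera axes: x right, y up, looking along -z (the intrinsics and any distortion apply to the point x, -y, -z); pixel columns grow to the right and rows downward; lengths in m; the calibration is good to about 2 mm. A picture is of the moment at which its call begins. get_calibration takes no time and is no camera call.
- sign_off(): hands the job in, once; it reports no verdict.
The state is a dict: "clock": time; "qpos": joint angles; "qvel": joint speeds; "effort": joint torques, N m; "position": TCP position; "orientation": TCP orientation; "contact_force": force on the tool from outside, world axes, zero at the start; "moment": the same for the moment, N m; "gripper_width": opening from 0.0 (shut) to 1.0 (fully open).
Only numpy, scipy, OpenCV 4.12 (cv2) and the standard library are available. Lean on these libraries where they do the work, as an engineer would, in place of code of your own. Each camera call takes 0.05 s, during which the arm holds its last target.

## Working session

There is one attempt and no reset: what is moved stays moved. The work goes in short steps, Python scripts to look and compute and a shell command to move; the robot and the scene stay as the last step left them, time stands still between calls to the robot, and variables do not carry over. Pictures are saved under pics/ and viewed, and the job is handed in when it is done.

```bash
ls; mkdir -p pics
python3 - <<'E'
from station import sense, vision
import cv2,json,pickle
s=sense();print({k:s[k] for k in ("clock","position","orientation","contact_force","gripper_width")})
for n in("scene","top"):
    im=vision.capture(n);cv2.imwrite(f"pics/{n}0.png",im);c=vision.get_calibration(n);print(c)
E
```

```text
pics
{'clock': 0.0, 'position': array([ 0.22633043, -0.58218524,  0.23052466]), 'orientation': array([ 9.82861256e-01,  1.84345485e-01, -1.57448808e-04, -6.85219984e-04]), 'contact_force': array([-0.49008112, -0.31396164,  0.44412448]), 'gripper_width': 1.0026436980776365}
{'vertical_fov': 54.668549117840556, 'cx': 251.4924247542361, 'cy': 189.96584334940448, 'k1': -0.10116636478920686, 'view': array([[ 0.99906312,  0.04271045,  0.00697913, -0.56236124],
       [-0.04272211,  0.94760623,  0.31657107, -0.00250685],
       [ 0.00690743, -0.31657265,  0.94854312, -1.16194447],
       [ 0.        ,  0.        ,  0.        ,  1.        ]])}
{'vertical_fov': 51.56756140319959, 'cx': 265.13916111261756, 'cy': 188.44934448063202, 'k1': 0.03768385655261618, 'view': array([[ 1.36046688e-02, -9.99585537e-01, -2.53705867e-02,
         4.45854325e-04],
       [ 9.87871446e-01,  9.51161236e-03,  1.54982370e-01,
        -5.73149630e-01],
       [-1.54676821e-01, -2.71713620e-02,  9.87591413e-01,
        -1.20382819e+00],
       [ 0.00000000e+00,  0.00000000e+00,  0.00000000e+00,
         1.00000000e+00]])}
```

View pics/scene0.png

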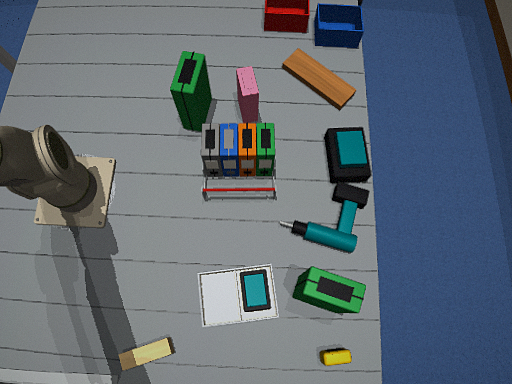

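View pics/top0.png

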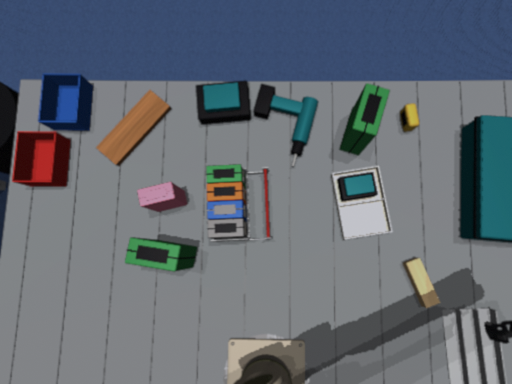

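```bash
cat > h.py <<'E'
import numpy as np,cv2
from station import vision,sense
def K(c):
    f=192/np.tan(np.radians(c['vertical_fov'])/2);return f
def ray(n,px):
    c=vision.get_calibration(n);f=K(c);d=(np.array(px,float)-[c['cx'],c['cy']])/f
    u=d.copy()
    for _ in range(30):u=d/(1+c['k1']*(u@u))
    V=c['view'];R=V[:3,:3];o=-R.T@V[:3,3];return o,R.T@np.array([u[0],-u[1],-1])
def onz(n,px,z):
    o,d=ray(n,px);return o+d*(z-o[2])/d[2]
def proj(n,p):
    c=vision.get_calibration(n);f=K(c);q=c['view']@np.r_[p,1];u=np.array([q[0],-q[1]])/-q[2]
    u=u*(1+c['k1']*(u@u));return u*f+[c['cx'],c['cy']]
def tri(px1,px2,a='scene',b='top'):
    o1,d1=ray(a,px1);o2,d2=ray(b,px2);A=np.c_[d1,-d2];t=np.linalg.lstsq(A,o2-o1,rcond=None)[0]
    p,q=o1+t[0]*d1,o2+t[1]*d2;return (p+q)/2,np.linalg.norm(p-q)
def crop(f,x0,y0,w,h,s,out):
    im=cv2.imread(f)[y0:y0+h,x0:x0+w];cv2.imwrite(out,cv2.resize(im,None,fx=s,fy=s,interpolation=cv2.INTER_CUBIC))
E
python3 - <<'E'
from h import *
crop('pics/scene0.png',190,110,100,95,6,'pics/s0r.png')
crop('pics/top0.png',195,155,90,95,6,'pics/t0r.png')
a=cv2.imread('pics/scene0.png')[255:335,190:290];b=cv2.imread('pics/top0.png')[160:245,325:400]
a=cv2.resize(a,(400,320),interpolation=2);b=cv2.resize(b,(300,340),interpolation=2)
o=np.zeros((340,710,3),np.uint8);o[:320,:400]=a;o[:,410:]=b;cv2.imwrite('pics/tray0.png',o)
E
```

```text
(no output)
```

View pics/s0r.png

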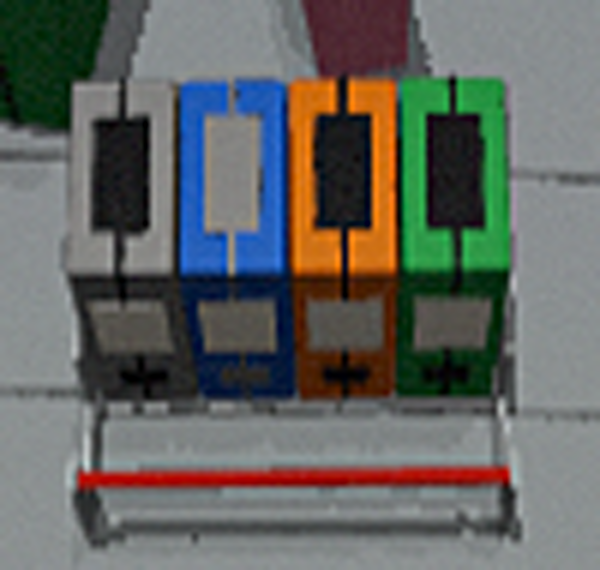

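View pics/t0r.png

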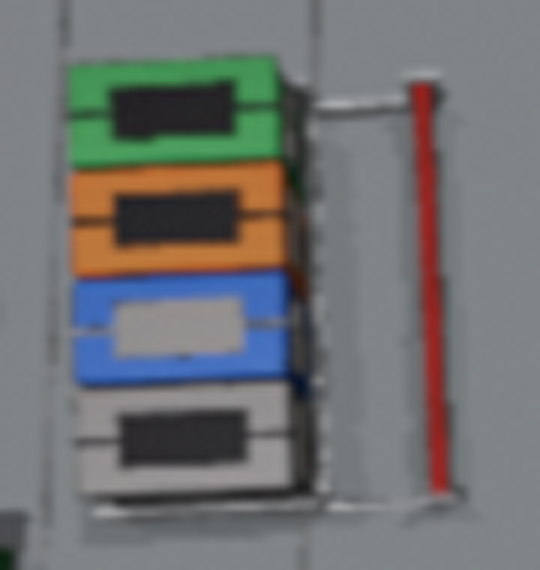

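View pics/tray0.png

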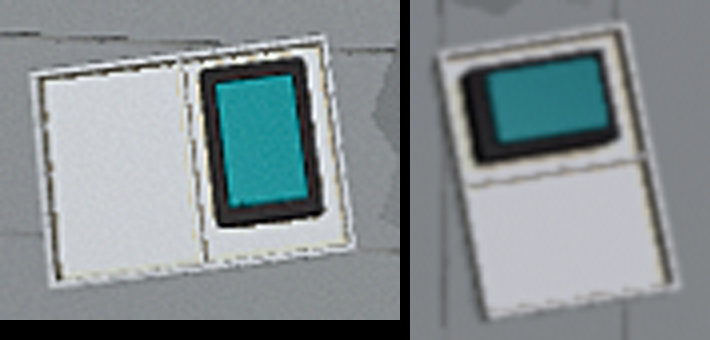

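Run:
```python
from h import *
np.set_printoptions(precision=4,suppress=True)
def S(p,o,s): return (np.array(p)+.5)/s-.5+o
def P(n,ps,o,s,z): 
    return np.array([onz(n,S(p,o,s),z) for p in ps])[:,:2]
so=(190,110);to=(195,155)
print('cases scene gBL,gFL,GBR,GFR, oBL,oBR,oFL,oFR');print(P('scene',[(71,82),(66,275),(507,80),(510,272),(290,79),(397,79),(293,274),(397,274)],so,6,.174))
print('top');print(P('top',[(80,495),(292,490),(68,65),(278,57),(73,276),(71,173),(288,272),(283,163)],to,6,.174))
print('rail scene/top');print(P('scene',[(78,481),(508,475)],so,6,.077),P('top',[(440,492),(421,83)],to,6,.079))
print('tray scene');a=P('scene',[(33,73),(325,37),(354,247),(54,286),(183,58),(205,265)],(190,255),4,.030);print(a)
b=P('top',[(77,320),(31,55),(215,22),(270,290),(62,187),(235,157)],(325,160),4,.030)
# order top: (scene LT = low x, high y)-> 
print('tray top');print(b)
```

```text
cases scene gBL,gFL,GBR,GFR, oBL,oBR,oFL,oFR
[[0.4129 0.1623]
 [0.4195 0.0632]
 [0.6183 0.1726]
 [0.6218 0.0738]
 [0.5161 0.1683]
 [0.5664 0.1707]
 [0.523  0.0683]
 [0.5703 0.0705]]
top
[[0.4152 0.16  ]
 [0.4187 0.0622]
 [0.6176 0.173 ]
 [0.6223 0.0734]
 [0.5168 0.167 ]
 [0.5657 0.1697]
 [0.5197 0.0663]
 [0.5714 0.0699]]
rail scene/top
[[ 0.4193 -0.0035]
 [ 0.6287  0.009 ]] [[ 0.4219 -0.0041]
 [ 0.6301  0.0082]]
tray scene
[[ 0.4193 -0.2388]
 [ 0.6272 -0.2036]
 [ 0.6516 -0.3485]
 [ 0.4455 -0.3838]
 [ 0.526  -0.223 ]
 [ 0.5489 -0.3648]]
tray top
[[ 0.4175 -0.2383]
 [ 0.626  -0.2057]
 [ 0.6538 -0.3511]
 [ 0.4427 -0.3865]
 [ 0.5208 -0.2285]
 [ 0.5459 -0.3633]]
```

```bash
cat >> h.py <<'E'
from scipy.spatial.transform import Rotation as Ro
u=np.array([.9984,.0558,0]);b=np.array([-.0558,.9984,0]);C=np.array([.5437,.1189,0])
t=np.array([.9857,.1685,0]);ty=np.array([-.1685,.9857,0]);BAY=np.array([.4845,-.3027,.004])
def frame(xd,tilt=0):  # tool x along xd (horizontal), z down, then tilt about tool y (deg)
    z=np.array([0,0,-1.]);return Ro.from_matrix(np.c_[xd,np.cross(z,xd),z])*Ro.from_euler('y',tilt,degrees=True)
def plan(pos,R):
    s=sense();R0=Ro.from_quat(s['orientation']);d=R0.inv().apply(np.array(pos)-s['position'])
    r=(R0.inv()*R).as_rotvec();print('delta',np.round(d/.25,4),'dr',np.round(r/np.pi,4),'rows>=',np.linalg.norm(d)/.0625,np.degrees(np.linalg.norm(r))/10.7)
def st():
    s=sense();print('t',s['clock'],'p',np.round(s['position'],4),'F',np.round(s['contact_force'],1),'w',round(s['gripper_width'],3),'q',np.round(s['qpos'],2))
    R=Ro.from_quat(s['orientation']).as_matrix();print('x',R[:,0].round(3),'z',R[:,2].round(3))
E
python3 - <<'E'
from h import *
st()
plan(C+.073*b+[0,0,.29],frame(b))
crop('pics/scene0.png',225,55,50,75,8,'pics/pk.png')
crop('pics/top0.png',130,170,65,50,10,'pics/pk2.png')
E
```

```text
t 0.1 p [ 0.2264 -0.5822  0.2306] F [0.4 0.2 0.2] w 1.0 q [ 1.18  0.33 -0.06  1.46  0.02  1.35 -0.09]
x [ 0.932  0.362 -0.   ] z [-0.     0.001 -1.   ]
delta [ 2.2898 -2.4317 -0.2347] dr [-3.000e-04 -2.000e-04 -3.997e-01] rows>= 13.393597199118705 6.724363605709676
```

View pics/pk.png

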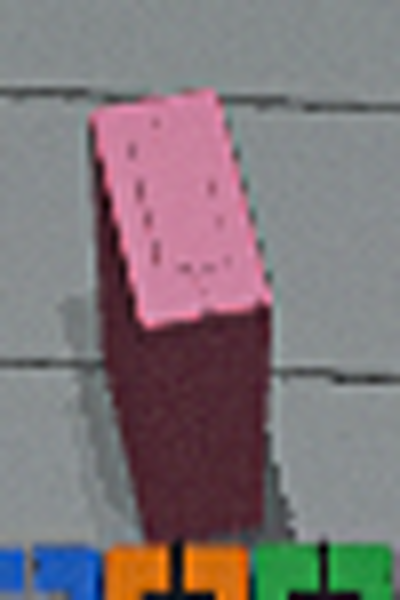

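View pics/pk2.png

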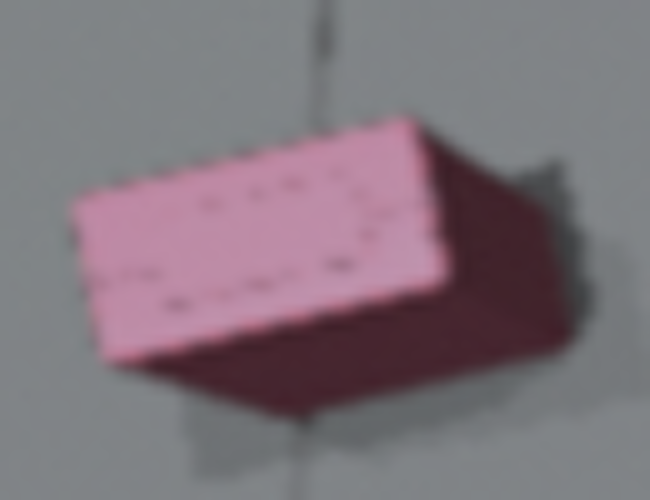

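```bash
python3 - <<'E'
from h import *
print(tri((258.1,92.4),(171,181.3)),tri((243,95.4),(174.2,198)))
R0=frame(b)
for p in [(.30,-.40,.33),(.42,-.2,.33),(.5,0,.33)]: plan(p,R0)
E
python3 -m inch '[{"gripper":0,"delta_pos":[0.5,-0.6,-0.3],"dr":[0,0,-0.1]},{"gripper":0,"delta_pos":[0.8,-0.9,-0.4],"dr":[0,0,-0.2]},{"gripper":0,"delta_pos":[0.8,-0.9,-0.4],"dr":[0,0,-0.3]},{"gripper":0,"delta_pos":[0.8,-0.9,-0.4],"dr":[0,0,-0.3997]},{"gripper":0,"delta_pos":[0.8,-0.9,-0.4],"dr":[0,0,-0.3997]},{"gripper":0,"delta_pos":[0.8,-0.9,-0.4],"dr":[0,0,-0.3997]},{"gripper":0,"delta_pos":[0.8,-0.9,-0.4],"dr":[0,0,-0.3997]}]' 60
python3 - <<'E'
from h import *
st();plan(C+.073*b+[0,0,.33],frame(b))
E
```

```text
(array([0.56978084, 0.26927883, 0.17755045]), np.float64(0.000818081581707118)) (array([0.52465971, 0.26029872, 0.17107296]), np.float64(0.0023463133319862697))
delta [ 0.5386 -0.5731 -0.3969] dr [-3.000e-04 -2.000e-04 -3.997e-01] rows>= 3.5237427587736354 6.724363605709676
delta [ 1.2759 -1.1447 -0.3962] dr [-3.000e-04 -2.000e-04 -3.997e-01] rows>= 7.037478132207922 6.724363605709676
delta [ 1.8641 -1.7744 -0.3955] dr [-3.000e-04 -2.000e-04 -3.997e-01] rows>= 10.415124789293957 6.724363605709676
clock: 0.98
position: [0.3317, -0.2995, 0.3316]
orientation: [0.685, 0.729, -0.0, 0.0]
contact_force: [-0.4, -0.9, -0.7]
gripper_width: 0.001
t 0.975 p [ 0.3317 -0.2995  0.3316] F [-0.4 -0.9 -0.7] w 0.001 q [ 0.98 -0.09 -0.32  1.72 -0.03  1.51  0.72]
x [-0.063  0.998 -0.001] z [ 0.    -0.001 -1.   ]
delta [1.9091 0.953  0.0051] dr [0.0001 0.0003 0.0022] rows>= 8.535081156690698 0.036580832650225784
```

```bash
python3 -m inch '[{"gripper":0,"delta_pos":[0.95,0.75,0],"dr":[0,0,0.002]},{"gripper":0,"delta_pos":[0.95,0.75,0],"dr":[0,0,0.002]},{"gripper":0,"delta_pos":[0.95,0.75,0],"dr":[0,0,0.002]},{"gripper":0,"delta_pos":[0.95,0.75,0],"dr":[0,0,0.002]},{"gripper":0,"delta_pos":[0.95,0.75,0],"dr":[0,0,0.002]},{"gripper":0,"delta_pos":[0.95,0.75,0],"dr":[0,0,0.002]}]'
python3 - <<'E'
from h import *
st();plan(C+.073*b+[0,0,.29],frame(b))
E
```

```text
clock: 1.72
position: [0.5064, -0.0485, 0.3308]
orientation: [0.687, 0.727, 0.001, -0.001]
contact_force: [-0.3, 0.3, -0.0]
gripper_width: -0.002
t 1.725 p [ 0.5064 -0.0485  0.3308] F [-0.3  0.3 -0. ] w -0.002 q [ 0.65  0.09 -0.68  1.57  0.05  1.51  0.03]
x [-0.056  0.998  0.002] z [-0.     0.002 -1.   ]
delta [0.9517 0.1869 0.1652] dr [-0.0001 -0.0007  0.0002] rows>= 3.935358625732894 0.01165105176400828
```

```bash
python3 -m inch '[{"gripper":0,"delta_pos":[0.95,0.187,0],"dr":[0,0,0]},{"gripper":0,"delta_pos":[0.95,0.187,0],"dr":[0,0,0]},{"gripper":0,"delta_pos":[0.95,0.187,0],"dr":[0,0,0]},{"gripper":0,"delta_pos":[0.95,0.187,0],"dr":[0,0,0]},{"gripper":0,"delta_pos":[0.95,0.187,0.1],"dr":[0,0,0]},{"gripper":0,"delta_pos":[0.95,0.187,0.2],"dr":[0,0,0]}]'
python3 - <<'E'
from h import *
st();plan(C+.073*b+[0,0,.162],frame(b))
cv2.imwrite('pics/s1.png',vision.capture('scene'));cv2.imwrite('pics/t1.png',vision.capture('top'))
crop('pics/s1.png',180,60,120,130,5,'pics/s1c.png')
crop('pics/t1.png',165,150,120,100,5,'pics/t1c.png')
E
```

```text
clock: 2.48
position: [0.5403, 0.1865, 0.2802]
orientation: [0.689, 0.725, -0.0, 0.0]
contact_force: [0.6, 0.5, 0.2]
gripper_width: 0.002
t 2.475 p [0.5403 0.1865 0.2802] F [0.6 0.5 0.2] w 0.002 q [ 0.28  0.3  -0.85  1.5   0.22  1.45 -0.52]
x [-0.05   0.999 -0.001] z [-0.    -0.001 -1.   ]
delta [ 0.0215 -0.0014  0.4728] dr [-0.0001  0.0002 -0.0019] rows>= 1.8932736447958165 0.031809440237913815
```

View pics/s1c.png

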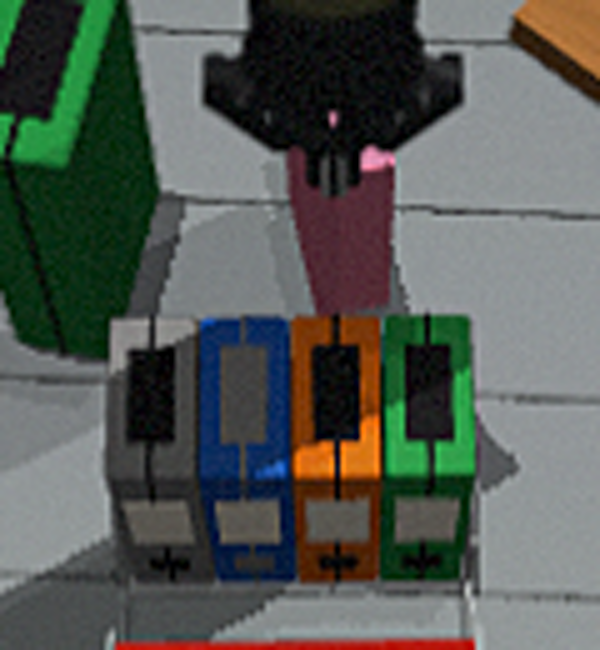

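View pics/t1c.png

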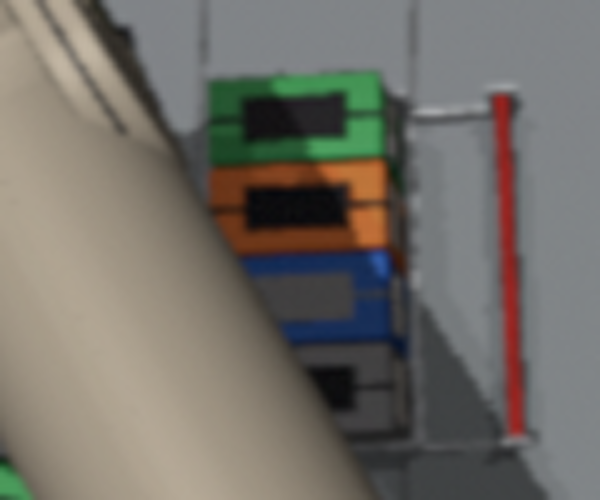

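Run:
```python
from h import *
for z in (.28,.3,.32,.34,.36,.38): print(z,(proj('scene',(.5403,.1865,z))-[180,60])*5,(proj('scene',(.5403+.06,.1865,z))-[180,60])*5)
```

```text
0.28 [332.9379797  184.89618691] [449.20005458 189.7129304 ]
0.3 [332.73080946 163.21792623] [451.28403893 168.12248838]
0.32 [332.51610058 140.68441639] [453.44877489 145.67992238]
0.34 [332.2934659  117.24647026] [455.69879867 122.33620733]
0.36 [332.06249499  92.85130783] [458.03896612  98.03873608]
0.38 [331.82275299  67.44225808] [460.47447735  72.73102223]
```

```bash
python3 -m inch '[{"gripper":0,"delta_pos":[0.02,0,0.15],"dr":[0,0,-0.002]},{"gripper":0,"delta_pos":[0.02,0,0.3],"dr":[0,0,-0.002]},{"gripper":0,"delta_pos":[0.02,0,0.4],"dr":[0,0,-0.002]},{"gripper":0,"delta_pos":[0.02,0,0.44],"dr":[0,0,-0.002]},{"gripper":0,"delta_pos":[0.02,0,0.44],"dr":[0,0,-0.002]}]'
python3 - <<'E'
from h import *
st();plan(C+.073*b+[0,0,.160],frame(b))
cv2.imwrite('pics/s2.png',vision.capture('scene'))
crop('pics/s2.png',190,80,100,110,6,'pics/s2c.png')
E
```

```text
clock: 3.2
position: [0.5404, 0.1913, 0.1719]
orientation: [0.687, 0.726, -0.0, 0.0]
contact_force: [0.0, 0.3, 0.3]
gripper_width: -0.004
t 3.2 p [0.5404 0.1913 0.1719] F [0.  0.3 0.3] w -0.004 q [ 0.26  0.37 -0.83  1.65  0.29  1.25 -0.57]
x [-0.055  0.998 -0.   ] z [ 0. -0. -1.]
delta [ 0.002  -0.003   0.0474] dr [ 0.0001  0.0001 -0.0002] rows>= 0.1903036426649752 0.00447763662437301
```

View pics/s2c.png

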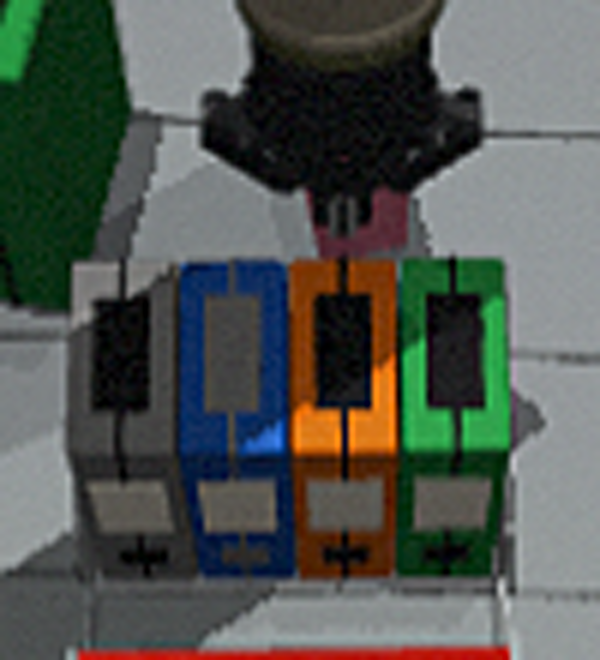

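```bash
python3 -m inch '[{"gripper":0,"delta_pos":[0,0,0.03],"dr":[0,0,0]},{"gripper":0,"delta_pos":[0,0,0.055],"dr":[0,0,0]},{"gripper":0,"delta_pos":[-0.02,0,0.055],"dr":[0,0,0]},{"gripper":0,"delta_pos":[-0.04,0,0.055],"dr":[0,0,0]},{"gripper":0,"delta_pos":[-0.05,0,0.055],"dr":[0,0,0]},{"gripper":0,"delta_pos":[-0.06,0,0.055],"dr":[0,0,0]},{"gripper":0,"delta_pos":[-0.07,0,0.055],"dr":[0,0,0]}]'
python3 - <<'E'
from h import *
st();s=sense();print((s['position']-C)@b,(s['position']-C)@u)
E
```

```text
clock: 4.12
position: [0.5412, 0.1746, 0.1579]
orientation: [0.687, 0.727, 0.0, 0.0]
contact_force: [-0.4, 3.4, 2.5]
gripper_width: -0.002
t 4.125 p [0.5412 0.1746 0.1579] F [-0.4  3.4  2.5] w -0.002 q [ 0.29  0.37 -0.82  1.67  0.29  1.22 -0.55]
x [-0.056  0.998  0.001] z [ 0.001  0.001 -1.   ]
0.05577273625677643 0.0005821290536277888
```

```bash
python3 -m inch '[{"gripper":0,"delta_pos":[-0.03,0,-0.015],"dr":[0,0,0]},{"gripper":0,"delta_pos":[-0.06,0,-0.03],"dr":[0,0,0]},{"gripper":0,"delta_pos":[-0.09,0,-0.047],"dr":[0,0,0]},{"gripper":0,"delta_pos":[-0.12,0,-0.06],"dr":[0,0,0]},{"gripper":0,"delta_pos":[-0.15,0,-0.072],"dr":[0,0,0]},{"gripper":0,"delta_pos":[-0.18,0,-0.083],"dr":[0,0,0]},{"gripper":0,"delta_pos":[-0.21,0,-0.092],"dr":[0,0,0]},{"gripper":0,"delta_pos":[-0.235,0,-0.1],"dr":[0,0,0]}]'
python3 - <<'E'
from h import *
st();s=sense();print((s['position']-C)@b,(s['position']-C)@u)
cv2.imwrite('pics/s3.png',vision.capture('scene'))
crop('pics/s3.png',190,80,100,120,5,'pics/s3c.png')
E
```

```text
clock: 5.12
position: [0.5444, 0.115, 0.1827]
orientation: [0.687, 0.726, -0.0, 0.0]
contact_force: [0.2, 0.4, -0.6]
gripper_width: -0.002
t 5.125 p [0.5444 0.115  0.1827] F [ 0.2  0.4 -0.6] w -0.002 q [ 0.4   0.32 -0.82  1.68  0.24  1.25 -0.41]
x [-0.055  0.998 -0.   ] z [-0. -0. -1.]
-0.003979705597408854 0.00043202104408777785
```

View pics/s3c.png

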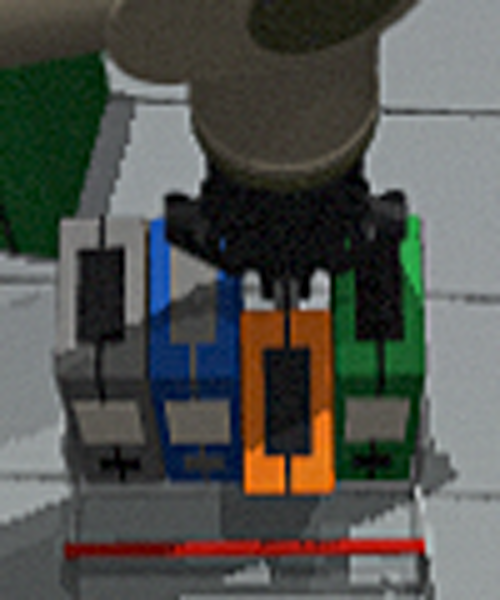

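```bash
python3 -m inch '[{"gripper":0,"delta_pos":[-0.03,0,-0.006],"dr":[0,0,0]},{"gripper":0,"delta_pos":[-0.06,0,-0.01],"dr":[0,0,0]},{"gripper":0,"delta_pos":[-0.09,0,-0.014],"dr":[0,0,0]},{"gripper":0,"delta_pos":[-0.12,0,-0.018],"dr":[0,0,0]},{"gripper":0,"delta_pos":[-0.14,0,-0.02],"dr":[0,0,0]},{"gripper":0,"delta_pos":[-0.16,0,-0.02],"dr":[0,0,0]},{"gripper":0,"delta_pos":[-0.18,0,-0.02],"dr":[0,0,0]},{"gripper":0,"delta_pos":[-0.2,0,-0.02],"dr":[0,0,0]},{"gripper":0,"delta_pos":[-0.2,0,-0.02],"dr":[0,0,0]}]'
python3 - <<'E'
from h import *
st();s=sense();print((s['position']-C)@b,(s['position']-C)@u)
cv2.imwrite('pics/s4.png',vision.capture('scene'));cv2.imwrite('pics/t4.png',vision.capture('top'))
crop('pics/s4.png',190,80,100,120,5,'pics/s4c.png')
E
```

```text
clock: 6.3
position: [0.5471, 0.0652, 0.1875]
orientation: [0.687, 0.726, -0.0, 0.0]
contact_force: [0.7, -0.4, 0.4]
gripper_width: -0.001
t 6.3 p [0.5471 0.0652 0.1875] F [ 0.7 -0.4  0.4] w -0.001 q [ 0.48  0.29 -0.8   1.69  0.22  1.26 -0.31]
x [-0.055  0.998 -0.   ] z [-0. -0. -1.]
-0.05384793221738674 0.00043128071726715076
```

View pics/s4c.png

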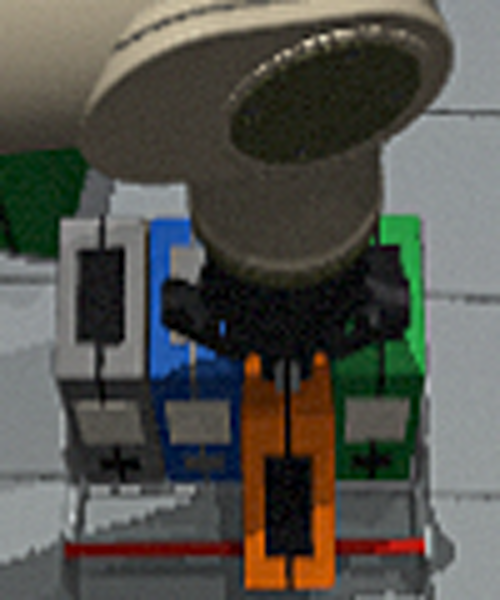

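View pics/t4.png

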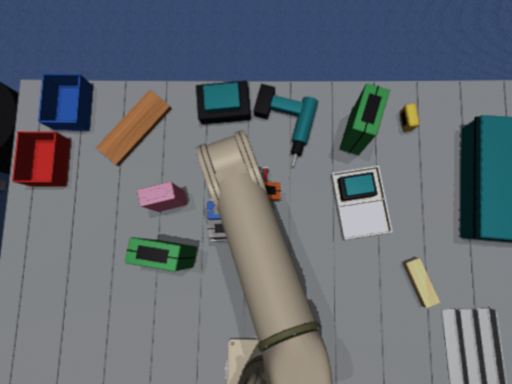

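```bash
python3 -m inch '[{"gripper":0,"delta_pos":[0.02,0,-0.15],"dr":[0,0,0]},{"gripper":0,"delta_pos":[0,0,-0.35],"dr":[0,0,0]},{"gripper":0.5,"delta_pos":[-0.2,0,-0.5],"dr":[0,0,0]},{"gripper":1,"delta_pos":[-0.4,0,-0.55],"dr":[0,0.05,0]},{"gripper":1,"delta_pos":[-0.6,0,-0.55],"dr":[0,0.1,0]},{"gripper":1,"delta_pos":[-0.8,0,-0.55],"dr":[0,0.15,0]},{"gripper":1,"delta_pos":[-0.8,0,-0.55],"dr":[0,0.2,0]},{"gripper":1,"delta_pos":[-0.8,0,-0.55],"dr":[0,0.23,0]},{"gripper":1,"delta_pos":[-0.8,0,-0.55],"dr":[0,0.23,0]},{"gripper":1,"delta_pos":[-0.8,0,-0.55],"dr":[0,0.23,0]}]'
python3 - <<'E'
from h import *
st();s=sense();print((s['position']-C)@b,(s['position']-C)@u)
cv2.imwrite('pics/s5.png',vision.capture('scene'));cv2.imwrite('pics/t5.png',vision.capture('top'))
crop('pics/s5.png',180,100,120,120,5,'pics/s5c.png')
crop('pics/t5.png',190,140,120,120,5,'pics/t5c.png')
E
```

```text
clock: 7.65
position: [0.5585, -0.1329, 0.3257]
orientation: [0.642, 0.681, 0.242, -0.256]
contact_force: [-0.6, 0.1, -0.7]
gripper_width: 0.998
t 7.65 p [ 0.5585 -0.1329  0.3257] F [-0.6  0.1 -0.7] w 0.998 q [ 0.96  0.53 -0.7   1.27 -0.34  1.71  0.34]
x [-0.044  0.75   0.66 ] z [-0.037  0.659 -0.751]
-0.25220641589308035 0.000735108746201371
```

View pics/s5c.png

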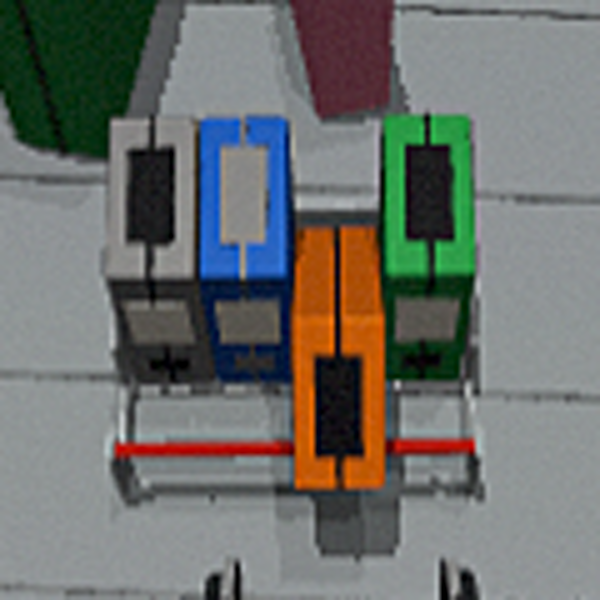

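View pics/t5c.png

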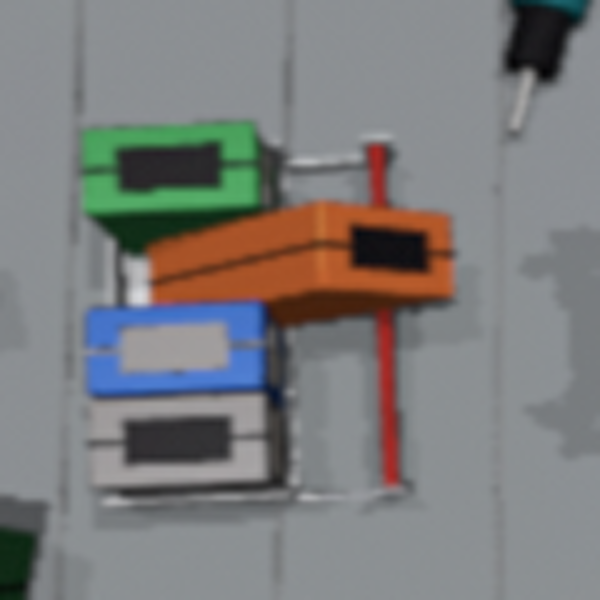

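Run:
```python
from h import *
np.set_printoptions(precision=4,suppress=True)
S=lambda p:(np.array(p)+.5)/5-.5+[180,100]
T=lambda p:(np.array(p)+.5)/5-.5+[190,140]
for n,a,c in [('BR',(385,314),(322,200)),('BL',(297,317),(325,292)),('FR',(386,489),(452,215)),('FL',(294,489),(455,300))]:
    p,e=tri(S(a),T(c));print(n,p,e,'rack x,y,z',(p-C)@b,(p-C)@u,p[2])
s=sense()
for th in (40,41,42):
    r=np.radians(th)
    for px in (-50,-53): print(th,px,'F',px-170*np.sin(r),4+170*np.cos(r),'B',px-170*np.sin(r)+100*np.cos(r),4+170*np.cos(r)+100*np.sin(r))
```

```text
BR [0.5724 0.0338 0.21  ] 0.002121168915071378 rack x,y,z -0.08656453470598603 0.02387391012361894 0.20996517503101542
BL [0.5245 0.0326 0.2016] 0.00587850947507323 rack x,y,z -0.08512766636219067 -0.02398811960194904 0.20158589898872908
FR [ 0.5774 -0.0381  0.1345] 0.0015709080538708511 rack x,y,z -0.15865525463650398 0.024918941571765253 0.1345083132231224
FL [ 0.5273 -0.0403  0.1347] 0.0011185738716786122 rack x,y,z -0.15806505829081877 -0.025303399390036427 0.13468336906052403
40 -50 F -159.27389364671166 134.22755533022627 B -82.66944933481385 198.5063162988802
40 -53 F -162.27389364671166 134.22755533022627 B -85.66944933481385 198.5063162988802
41 -50 F -161.53003492838624 132.30062863787126 B -86.05907690610904 197.906531536922
41 -53 F -164.53003492838624 132.30062863787126 B -89.05907690610904 197.906531536922
42 -50 F -163.75220308100592 130.33462033115703 B -89.43772053326649 197.24768096704287
42 -53 F -166.75220308100592 130.33462033115703 B -92.43772053326649 197.24768096704287
```

Run:
```python
from h import *
R=frame(b,41.4);r=np.radians(41.4)
a=-np.sin(r)*b+[0,0,np.cos(r)];e=np.cos(r)*b+[0,0,np.sin(r)]
F=C-.159*b+[0,0,.1345]
plan(F+.045*a+.03*e,R);plan(F-.049*a+.03*e,R)
```

```text
delta [-0.1066 -0.0032  0.6413] dr [-0.      0.0008  0.0009] rows>= 2.6002794179843125 0.020273481838111392
delta [-0.1056 -0.0032  1.0173] dr [-0.      0.0008  0.0009] rows>= 4.090923163497834 0.020273481838111392
```

```bash
python3 -m inch '[{"gripper":1,"delta_pos":[-0.106,-0.003,0.2],"dr":[0,0,0]},{"gripper":1,"delta_pos":[-0.106,-0.003,0.4],"dr":[0,0,0]},{"gripper":1,"delta_pos":[-0.106,-0.003,0.55],"dr":[0,0,0]},{"gripper":1,"delta_pos":[-0.106,-0.003,0.65],"dr":[0,0,0]},{"gripper":1,"delta_pos":[-0.106,-0.003,0.65],"dr":[0,0,0]}]'
python3 - <<'E'
from h import *
st()
cv2.imwrite('pics/s6.png',vision.capture('scene'));cv2.imwrite('pics/t6.png',vision.capture('top'))
crop('pics/s6.png',180,100,120,120,5,'pics/s6c.png')
crop('pics/t6.png',190,140,120,120,5,'pics/t6c.png')
E
```

```text
clock: 8.38
position: [0.5519, -0.0446, 0.1856]
orientation: [0.642, 0.681, 0.242, -0.257]
contact_force: [0.4, 0.0, 0.0]
gripper_width: 1.008
t 8.375 p [ 0.5519 -0.0446  0.1856] F [0.4 0.  0. ] w 1.008 q [ 0.92  0.54 -0.72  1.57 -0.34  1.38  0.39]
x [-0.044  0.749  0.661] z [-0.04  0.66 -0.75]
```

View pics/s6c.png

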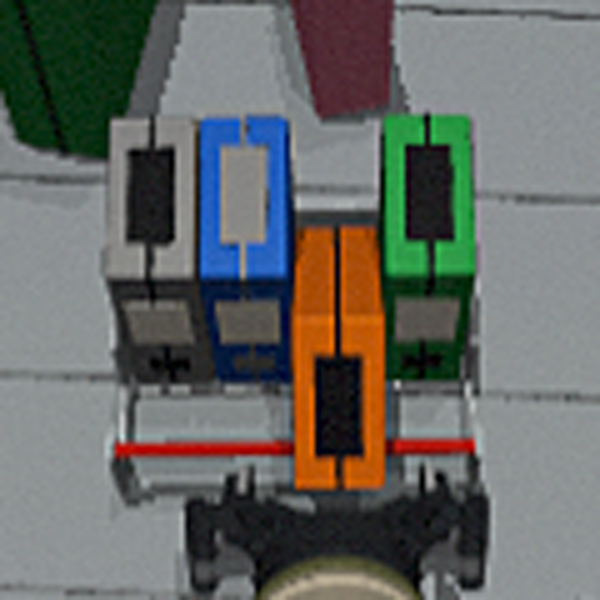

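View pics/t6c.png

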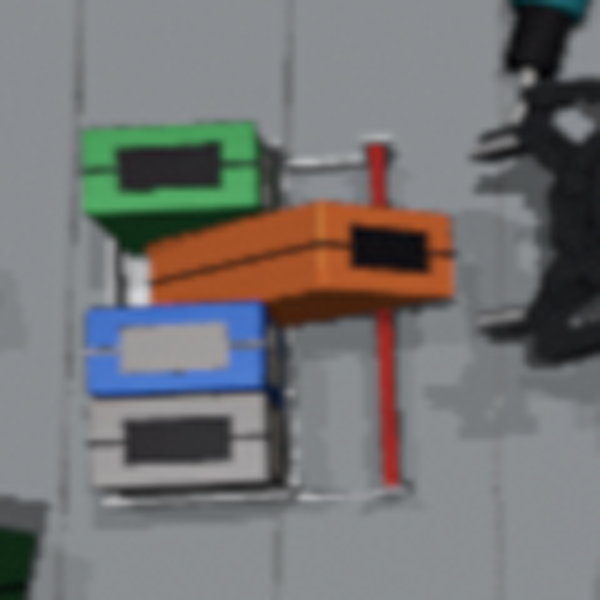

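```bash
python3 -m inch '[{"gripper":1,"delta_pos":[0,0,0.08],"dr":[0,0,0]},{"gripper":1,"delta_pos":[0,0,0.16],"dr":[0,0,0]},{"gripper":1,"delta_pos":[0,0,0.24],"dr":[0,0,0]},{"gripper":1,"delta_pos":[0,0,0.31],"dr":[0,0,0]},{"gripper":1,"delta_pos":[0,0,0.37],"dr":[0,0,0]},{"gripper":1,"delta_pos":[0,0,0.37],"dr":[0,0,0]}]'
python3 - <<'E'
from h import *
st()
R=frame(b,41.4);r=np.radians(41.4)
a=-np.sin(r)*b+[0,0,np.cos(r)];e=np.cos(r)*b+[0,0,np.sin(r)]
F=C-.159*b+[0,0,.1345]
plan(F-.049*a+.03*e,R)
cv2.imwrite('pics/s7.png',vision.capture('scene'));cv2.imwrite('pics/t7.png',vision.capture('top'))
crop('pics/s7.png',180,100,120,120,5,'pics/s7c.png')
crop('pics/t7.png',190,140,120,120,5,'pics/t7c.png')
E
```

```text
clock: 9.22
position: [0.5489, 0.0151, 0.1159]
orientation: [0.642, 0.68, 0.243, -0.257]
contact_force: [-0.2, 0.0, 0.1]
gripper_width: 1.0
t 9.225 p [0.5489 0.0151 0.1159] F [-0.2  0.   0.1] w 1.0 q [ 0.86  0.59 -0.74  1.7  -0.34  1.2   0.39]
x [-0.042  0.749  0.662] z [-0.038  0.661 -0.75 ]
delta [ 0.004   0.0026 -0.0055] dr [-0.0003 -0.0001  0.0001] rows>= 0.029058733234448977 0.00638336497817892
```

View pics/s7c.png

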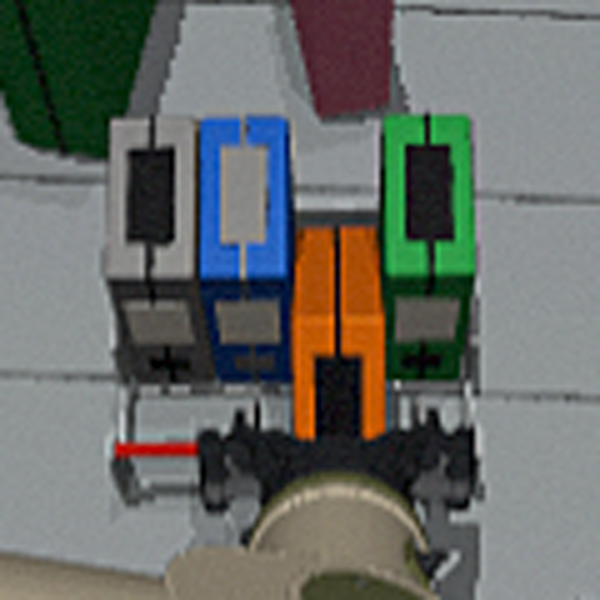

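View pics/t7c.png

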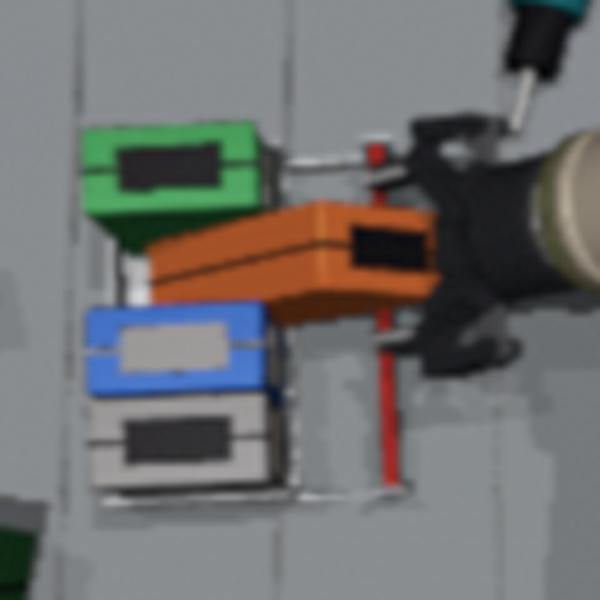

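```bash
python3 -m inch '[{"gripper":0,"delta_pos":[0,0,0],"dr":[0,0,0]},{"gripper":0,"delta_pos":[0,0,0],"dr":[0,0,0]},{"gripper":0,"delta_pos":[0,0,0],"dr":[0,0,0]},{"gripper":0,"delta_pos":[0,0,0],"dr":[0,0,0]},{"gripper":0,"delta_pos":[0,0,0],"dr":[0,0,0]},{"gripper":0,"delta_pos":[0,0,0],"dr":[0,0,0]}]' 70
```

```text
clock: 10.07
position: [0.5496, 0.0139, 0.1166]
orientation: [0.643, 0.68, 0.243, -0.256]
contact_force: [-0.1, -4.9, 5.9]
gripper_width: 0.576
```

```bash
python3 -m inch '[{"gripper":0,"delta_pos":[0.02,0,-0.022],"dr":[0,0,0]},{"gripper":0,"delta_pos":[0.04,0,-0.045],"dr":[0,0,0]},{"gripper":0,"delta_pos":[0.06,0,-0.08],"dr":[0,0,0]},{"gripper":0,"delta_pos":[0.07,0,-0.12],"dr":[0,0,0]},{"gripper":0,"delta_pos":[0.07,0,-0.12],"dr":[0,0,0]}]'
python3 - <<'E'
from h import *
st()
cv2.imwrite('pics/s8.png',vision.capture('scene'));cv2.imwrite('pics/t8.png',vision.capture('top'))
crop('pics/s8.png',180,100,120,120,5,'pics/s8c.png')
crop('pics/t8.png',190,140,120,120,5,'pics/t8c.png')
E
```

```text
clock: 10.7
position: [0.5501, 0.007, 0.151]
orientation: [0.643, 0.68, 0.243, -0.256]
contact_force: [0.4, 0.6, -7.0]
gripper_width: 0.572
t 10.7 p [0.5501 0.007  0.151 ] F [ 0.4  0.6 -7. ] w 0.572 q [ 0.88  0.54 -0.75  1.67 -0.36  1.26  0.38]
x [-0.042  0.75   0.66 ] z [-0.035  0.66  -0.751]
```

View pics/s8c.png

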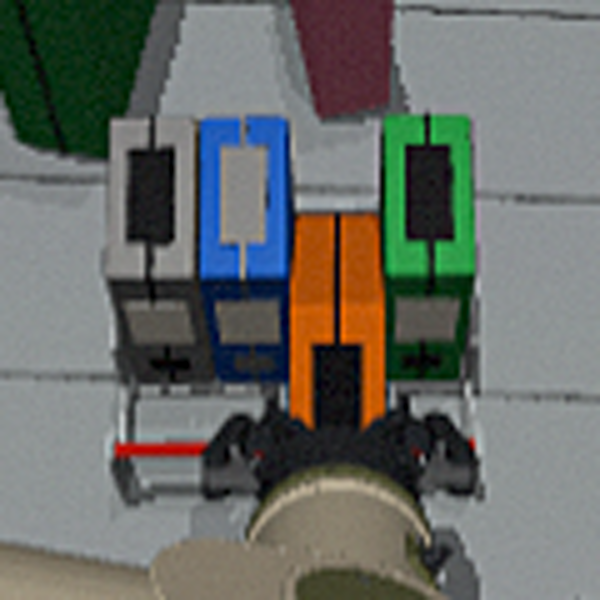

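View pics/t8c.png

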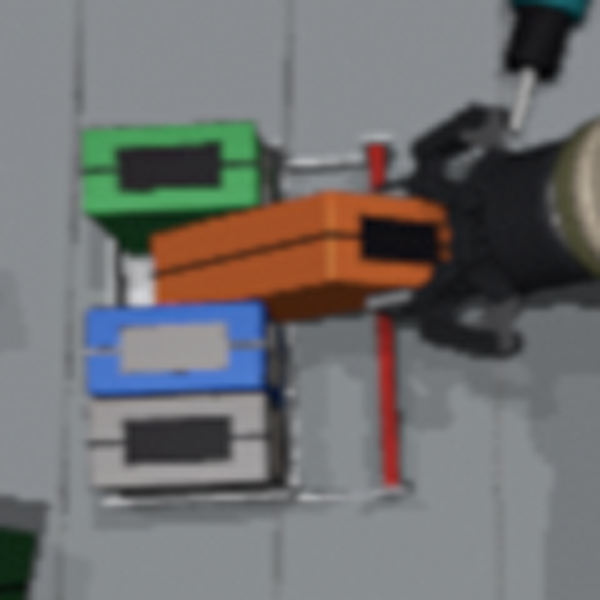

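```bash
python3 -m inch '[{"gripper":0,"delta_pos":[0.01,0,-0.06],"dr":[0,0,0]},{"gripper":0,"delta_pos":[0.02,0,-0.14],"dr":[0,0,0]},{"gripper":0,"delta_pos":[0.03,0,-0.24],"dr":[0,0,0]},{"gripper":0,"delta_pos":[0.04,0,-0.34],"dr":[0,0,0]},{"gripper":0,"delta_pos":[0.05,0,-0.44],"dr":[0,0,0]},{"gripper":0,"delta_pos":[0.06,0,-0.54],"dr":[0,0,0]},{"gripper":0,"delta_pos":[0.07,0,-0.62],"dr":[0,0,0]},{"gripper":0,"delta_pos":[0.07,0,-0.66],"dr":[0,0,0]},{"gripper":0,"delta_pos":[0.07,0,-0.66],"dr":[0,0,0]}]'
python3 - <<'E'
from h import *
st()
cv2.imwrite('pics/s9.png',vision.capture('scene'));cv2.imwrite('pics/t9.png',vision.capture('top'))
plan(BAY-.02*ty+[0,0,.30],frame(ty)); plan((.53,-.15,.32),frame(ty))
E
```

```text
clock: 11.92
position: [0.555, -0.0886, 0.2859]
orientation: [0.643, 0.68, 0.243, -0.256]
contact_force: [-0.2, 0.2, -6.6]
gripper_width: 0.578
t 11.925 p [ 0.555  -0.0886  0.2859] F [-0.2  0.2 -6.6] w 0.578 q [ 0.95  0.5  -0.72  1.4  -0.36  1.59  0.35]
x [-0.042  0.749  0.661] z [-0.036  0.66  -0.75 ]
delta [-0.642  -0.3196 -0.6669] dr [ 0.0128 -0.2299 -0.0345] rows>= 3.917358917342462 3.91676610310637
delta [-0.0904 -0.1125 -0.2657] dr [ 0.0128 -0.2299 -0.0345] rows>= 1.2095501528206853 3.91676610310637
```

View pics/s9.png

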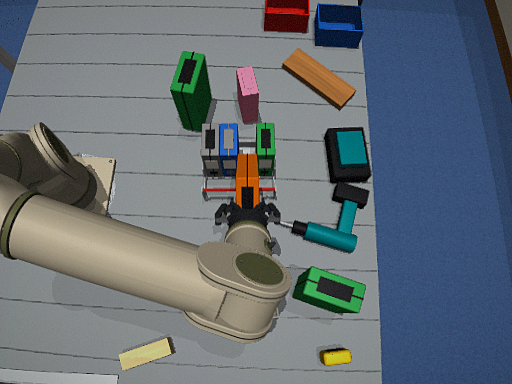

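View pics/t9.png

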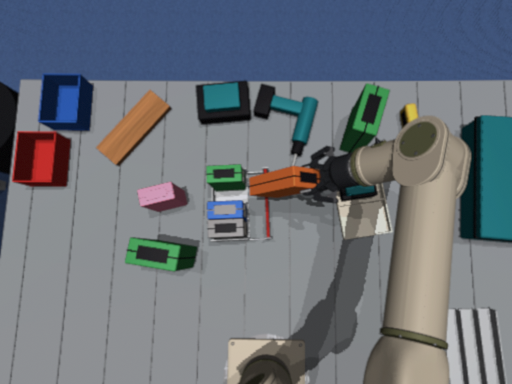

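```bash
python3 -m inch '[{"gripper":0,"delta_pos":[-0.03,-0.02,-0.08],"dr":[0.001,-0.02,-0.003]},{"gripper":0,"delta_pos":[-0.09,-0.05,-0.17],"dr":[0.003,-0.05,-0.008]},{"gripper":0,"delta_pos":[-0.18,-0.09,-0.26],"dr":[0.005,-0.09,-0.014]},{"gripper":0,"delta_pos":[-0.28,-0.14,-0.35],"dr":[0.007,-0.13,-0.02]},{"gripper":0,"delta_pos":[-0.38,-0.19,-0.44],"dr":[0.009,-0.17,-0.026]},{"gripper":0,"delta_pos":[-0.48,-0.24,-0.53],"dr":[0.0115,-0.205,-0.031]},{"gripper":0,"delta_pos":[-0.58,-0.29,-0.61],"dr":[0.0128,-0.2299,-0.0345]},{"gripper":0,"delta_pos":[-0.642,-0.32,-0.667],"dr":[0.0128,-0.2299,-0.0345]},{"gripper":0,"delta_pos":[-0.642,-0.32,-0.667],"dr":[0.0128,-0.2299,-0.0345]},{"gripper":0,"delta_pos":[-0.642,-0.32,-0.667],"dr":[0.0128,-0.2299,-0.0345]}]'
python3 - <<'E'
from h import *
st()
cv2.imwrite('pics/s10.png',vision.capture('scene'));cv2.imwrite('pics/t10.png',vision.capture('top'))
plan(BAY-.02*ty+[0,0,.2],frame(ty))
crop('pics/s10.png',150,190,160,150,4,'pics/s10c.png')
crop('pics/t10.png',290,110,120,150,4,'pics/t10c.png')
E
```

```text
clock: 13.28
position: [0.4881, -0.3222, 0.304]
orientation: [0.645, 0.764, 0.001, -0.001]
contact_force: [-0.0, 0.4, -6.0]
gripper_width: 0.575
t 13.275 p [ 0.4881 -0.3222  0.304 ] F [-0.   0.4 -6. ] w 0.575 q [ 1.    0.27 -0.61  1.43  0.15  1.49  0.57]
x [-0.168  0.986  0.003] z [ 0.     0.003 -1.   ]
delta [-0.0021 -0.0024  0.4011] dr [ 0.0003 -0.0004  0.0001] rows>= 1.604342246502954 0.008854291580989257
```

View pics/s10c.png

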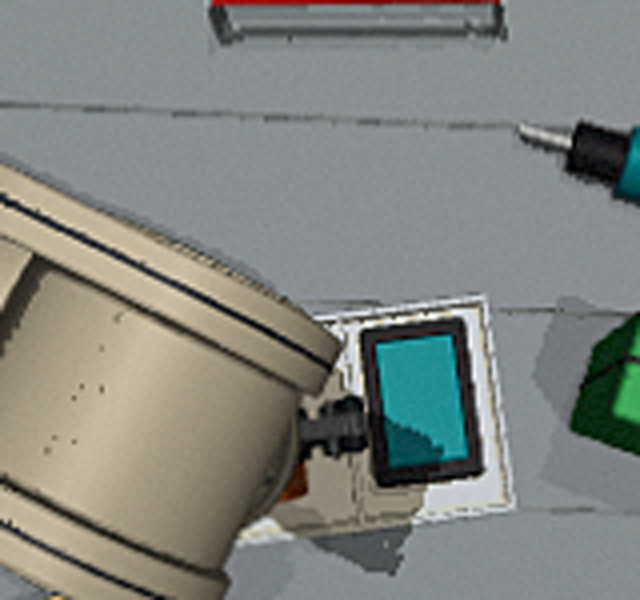

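View pics/t10c.png

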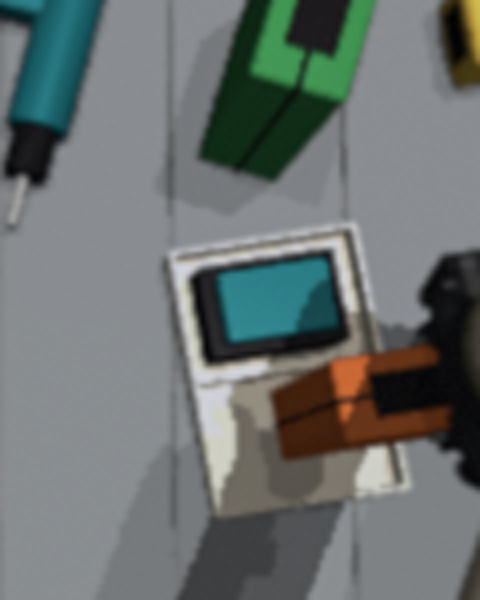

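Run:
```python
from h import *
np.set_printoptions(precision=1,suppress=True)
T=sense()['position']
for th in (-5,0,5):
  r=np.radians(th)
  for h in (.049,-.121):
    for sg in (1,-1):
      # tilt in plane ty-z about TCP
      d=.07;y=d*np.cos(r)-h*np.sin(r);z=h*np.cos(r)+d*np.sin(r)
      print(th,h,sg,((proj('top',T+y*ty+sg*.025*t+[0,0,z])-[290,110])*4))
```

```text
-5 0.049 1 [316.4 360.5]
-5 0.049 -1 [333.5 445. ]
-5 -0.121 1 [280.4 388. ]
-5 -0.121 -1 [294.6 459.8]
0 0.049 1 [325.8 358. ]
0 0.049 -1 [343.1 443.2]
0 -0.121 1 [266.5 389.6]
0 -0.121 -1 [280.7 461.8]
5 0.049 1 [336.  355.5]
5 0.049 -1 [353.5 441.2]
5 -0.121 1 [253.6 390.9]
5 -0.121 -1 [267.7 463.5]
```

```bash
python3 -m inch '[{"gripper":0,"delta_pos":[-0.002,-0.002,0.08],"dr":[0,0,0]},{"gripper":0,"delta_pos":[-0.002,-0.002,0.2],"dr":[0,0,0]},{"gripper":0,"delta_pos":[-0.002,-0.002,0.32],"dr":[0,0,0]},{"gripper":0,"delta_pos":[-0.002,-0.002,0.44],"dr":[0,0,0]},{"gripper":0,"delta_pos":[-0.002,-0.002,0.53],"dr":[0,0,0]},{"gripper":0,"delta_pos":[-0.002,-0.002,0.58],"dr":[0,0,0]},{"gripper":0,"delta_pos":[-0.002,-0.002,0.58],"dr":[0,0,0]},{"gripper":0,"delta_pos":[-0.002,-0.002,0.58],"dr":[0,0,0]}]'
python3 - <<'E'
from h import *
st()
cv2.imwrite('pics/s11.png',vision.capture('scene'));cv2.imwrite('pics/t11.png',vision.capture('top'))
crop('pics/t11.png',310,140,100,120,5,'pics/t11c.png')
crop('pics/s11.png',150,190,160,150,4,'pics/s11c.png')
E
```

```text
clock: 14.38
position: [0.4883, -0.3236, 0.1607]
orientation: [0.645, 0.764, 0.0, 0.001]
contact_force: [-0.2, -0.1, -5.3]
gripper_width: 0.574
t 14.375 p [ 0.4883 -0.3236  0.1607] F [-0.2 -0.1 -5.3] w 0.574 q [ 0.99  0.35 -0.59  1.64  0.21  1.21  0.53]
x [-0.168  0.986 -0.001] z [ 0.002 -0.001 -1.   ]
```

View pics/t11c.png

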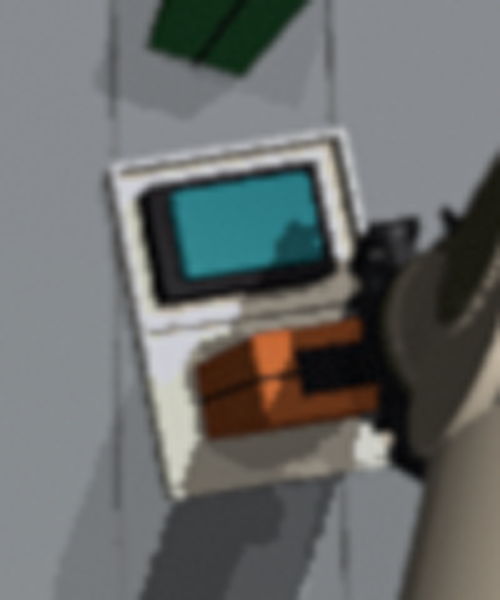

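View pics/s11c.png

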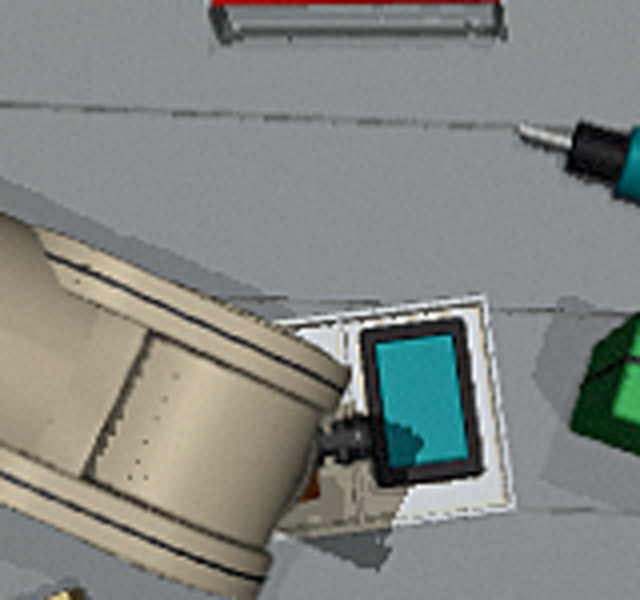

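Run:
```python
from h import *
T=sense()['position'];print((T-BAY)@t,(T-BAY)@ty)
for p in [(197,366),(208,438)]:
    q=onz('top',(np.array(p)+.5)/5-.5+[310,140],.040);print(q,(q-BAY)@t,(q-BAY)@ty)
```

```text
5.804985750997219e-05 -0.021302995585268956
[ 0.49991753 -0.25392525  0.04      ] 0.023415604181362754 0.04547941882476908
[ 0.45550012 -0.2597546   0.04      ] -0.021348882408484395 0.047217759123410266
```

```bash
python3 -m inch '[{"gripper":0,"delta_pos":[0.012,0,0.04],"dr":[0,0,0]},{"gripper":0,"delta_pos":[0.012,0,0.08],"dr":[0,0,0]},{"gripper":0,"delta_pos":[0.012,0,0.105],"dr":[0,0,0]},{"gripper":0,"delta_pos":[0.012,0,0.12],"dr":[0,0,0]},{"gripper":0,"delta_pos":[0.012,0,0.12],"dr":[0,0,0]}]'
python3 -m inch '[{"gripper":0,"delta_pos":[0,0,0.006],"dr":[0,0,0]},{"gripper":0,"delta_pos":[0,0,0.012],"dr":[0,0,0]},{"gripper":0,"delta_pos":[0,0,0.012],"dr":[0,0,0]}]'
```

```text
clock: 15.1
position: [0.4872, -0.3205, 0.1296]
orientation: [0.645, 0.764, 0.0, 0.0]
contact_force: [-0.9, -0.0, -6.4]
gripper_width: 0.577
clock: 15.48
position: [0.4876, -0.3208, 0.129]
orientation: [0.645, 0.764, -0.0, 0.001]
contact_force: [-5.7, 3.7, 14.6]
gripper_width: 0.581
```

```bash
python3 -m inch '[{"gripper":0,"delta_pos":[0,0,-0.005],"dr":[0,0,0]},{"gripper":0,"delta_pos":[0,0,-0.007],"dr":[0,0,0]},{"gripper":0,"delta_pos":[0,0,-0.007],"dr":[0,0,0]}]'
python3 - <<'E'
from h import *
st();print(sense()['moment'])
cv2.imwrite('pics/t12.png',vision.capture('top'))
crop('pics/t12.png',310,140,100,120,5,'pics/t12c.png')
E
```

```text
clock: 15.85
position: [0.4874, -0.3207, 0.129]
orientation: [0.645, 0.764, 0.0, 0.001]
contact_force: [-3.0, 2.4, 6.0]
gripper_width: 0.578
t 15.85 p [ 0.4874 -0.3207  0.129 ] F [-3.   2.4  6. ] w 0.578 q [ 0.98  0.38 -0.59  1.68  0.23  1.15  0.51]
x [-0.168  0.986 -0.001] z [ 0.001 -0.001 -1.   ]
[ 0.25203703  0.92012611 -0.07015234]
```

View pics/t12c.png

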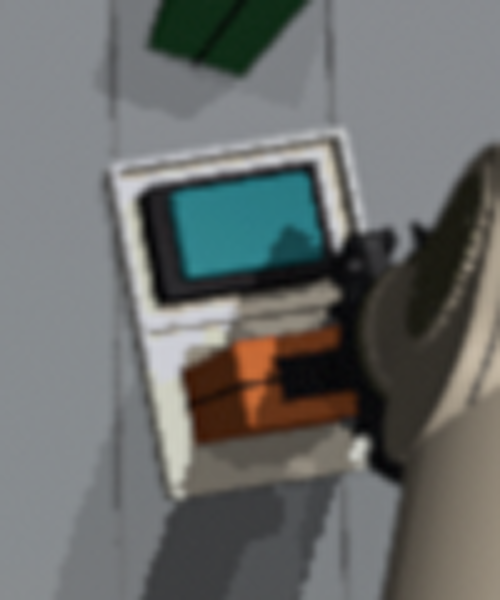

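```bash
python3 -m inch '[{"gripper":0,"delta_pos":[0,0,-0.004],"dr":[0,0,0]},{"gripper":0.5,"delta_pos":[0,0,-0.004],"dr":[0,0,0]},{"gripper":0.6,"delta_pos":[0,0,-0.004],"dr":[0,0,0]},{"gripper":0.65,"delta_pos":[0,0,-0.004],"dr":[0,0,0]},{"gripper":0.7,"delta_pos":[0,0,-0.004],"dr":[0,0,0]},{"gripper":0.85,"delta_pos":[0,0,-0.004],"dr":[0,0,0]},{"gripper":1,"delta_pos":[0,0,-0.004],"dr":[0,0,0]},{"gripper":1,"delta_pos":[0,0,-0.004],"dr":[0,0,0]},{"gripper":1,"delta_pos":[0,0,-0.004],"dr":[0,0,0]}]' 20
python3 - <<'E'
from h import *
st()
cv2.imwrite('pics/t13.png',vision.capture('top'));cv2.imwrite('pics/s13.png',vision.capture('scene'))
crop('pics/t13.png',310,140,100,120,5,'pics/t13c.png')
E
```

```text
clock: 17.02
position: [0.4871, -0.3206, 0.1294]
orientation: [0.645, 0.764, 0.0, 0.0]
contact_force: [-0.1, 0.1, 0.8]
gripper_width: 0.996
t 17.025 p [ 0.4871 -0.3206  0.1294] F [-0.1  0.1  0.8] w 0.996 q [ 0.98  0.38 -0.59  1.68  0.23  1.15  0.51]
x [-0.168  0.986 -0.001] z [ 0.001 -0.001 -1.   ]
```

View pics/t13c.png

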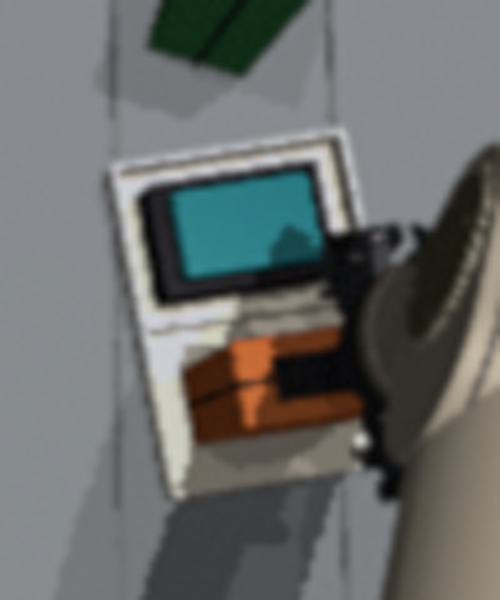

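Released and standing; retreating straight up, then away for a clear view.

```bash
python3 -m inch '[{"gripper":1,"delta_pos":[0,0,-0.06],"dr":[0,0,0]},{"gripper":1,"delta_pos":[0,0,-0.15],"dr":[0,0,0]},{"gripper":1,"delta_pos":[0,0,-0.28],"dr":[0,0,0]},{"gripper":1,"delta_pos":[0,0,-0.45],"dr":[0,0,0]},{"gripper":1,"delta_pos":[0,0,-0.65],"dr":[0,0,0]},{"gripper":1,"delta_pos":[-0.2,-0.2,-0.8],"dr":[0,0,0]},{"gripper":1,"delta_pos":[-0.4,-0.4,-0.8],"dr":[0,0,0]},{"gripper":1,"delta_pos":[-0.6,-0.6,-0.8],"dr":[0,0,0]},{"gripper":1,"delta_pos":[-0.7,-0.8,-0.8],"dr":[0,0,0]},{"gripper":1,"delta_pos":[-0.8,-0.9,-0.8],"dr":[0,0,0]},{"gripper":1,"delta_pos":[-0.8,-0.9,-0.8],"dr":[0,0,0]},{"gripper":1,"delta_pos":[-0.8,-0.9,-0.8],"dr":[0,0,0]}]'
python3 - <<'E'
from h import *
st()
cv2.imwrite('pics/t14.png',vision.capture('top'));cv2.imwrite('pics/s14.png',vision.capture('scene'))
E
```

```text
clock: 18.62
position: [0.2993, -0.5549, 0.3301]
orientation: [0.645, 0.764, 0.0, 0.001]
contact_force: [0.4, 0.6, 0.3]
gripper_width: 1.001
t 18.625 p [ 0.2993 -0.5549  0.3301] F [0.4 0.6 0.3] w 1.001 q [ 1.33  0.35 -0.44  1.26  0.15  1.56  1.08]
x [-0.168  0.986 -0.001] z [ 0.002 -0.    -1.   ]
```

View pics/t14.png

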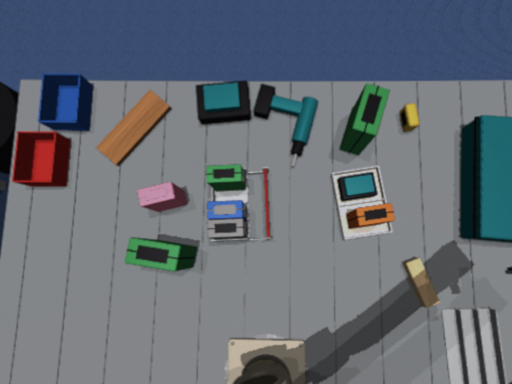

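View pics/s14.png

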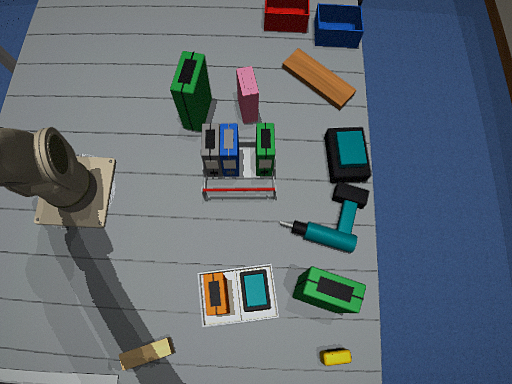

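Run:
```python
from h import *
for n,f in(('scene','s14'),('top','t14')):
    im=cv2.imread(f'pics/{f}.png');h=cv2.cvtColor(im,cv2.COLOR_BGR2HSV)
    m=cv2.inRange(h,(5,150,190),(20,255,255));m[:200 if n=='scene' else 150]=0
    if n=='top': m[:, :320]=0;m[245:]=0
    else: m[325:]=0
    p=cv2.findNonZero(cv2.morphologyEx(m,cv2.MORPH_CLOSE,np.ones((5,5))));r=cv2.boxPoints(cv2.minAreaRect(p))
    Q=np.array([onz(n,x,.174) for x in r]);c=Q.mean(0);print(n,c,(c-BAY)@t,(c-BAY)@ty,np.linalg.norm(Q[1]-Q[0]),np.linalg.norm(Q[2]-Q[1]),len(p))
crop('pics/s14.png',190,250,100,85,7,'pics/s14c.png')
```

```text
scene [ 0.48363043 -0.299707    0.174     ] -0.0003528134202959149 0.0030967238990964267 0.04742977151339847 0.09789369383751464 498
top [ 0.48462773 -0.30021924  0.174     ] 0.0005439137124993447 0.002423764450679789 0.09149867346199515 0.041784747970501246 201
```

View pics/s14c.png

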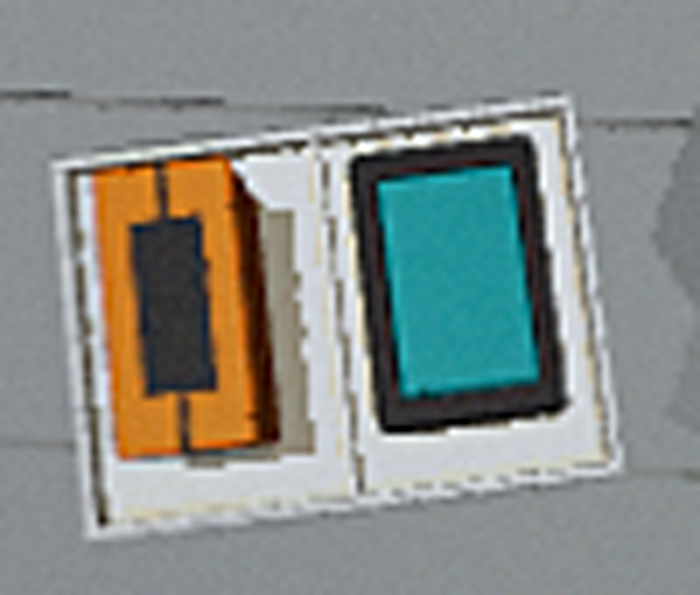

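Both views, with the top taken at 174 mm, put the case upright within about 3 mm of the bay centre. The battery pack and the other cases haven't moved.

```bash
python3 -c "
from station import sign_off
print(sign_off())"
```

```text
the job is handed in; nothing more can be done
None
```

The orange case now stands upright in the empty bay of the cream tray, released, and I handed the job in at about 19 s on the robot's clock.

- **Tipping:** I hooked the back of its top edge with the shut fingers and pulled it forward along its arc. The tool's force read about 4 N when it first touched. The case came to rest on the red rail at about 41 degrees.
- **Gripping and lifting:** I gripped it across its thickness near the spine end of its top, at 70 N. I lifted it clear without touching the neighbouring cases.
- **Setting down:** I turned it upright and lowered it onto the bay floor. The wrist force reading went from 6 N down to 15 N up at touchdown, so it met the floor with about 20 N. I eased that off before opening the gripper.
- **Last checks:** Both cameras put the case within about 3 mm of the bay centre and upright. The blue, grey and green cases still stand in the rack, and the battery pack looks unmoved. The open gripper was well clear, with no contact force.

No check failed. The two views of the gripper before the grasp differed by a few millimetres in how well centred it was, which was well inside the clearance. The top-view size of the case came out slightly small (42 x 91 mm against 50 x 100 mm), probably because shading trimmed the colour mask.

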